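# Slide the ring board under the ring light for its photograph

### The job

Get the wooden ring board ready for its photograph: slide it along the counter onto the photo mat under the ring light, centred inside the four white corner marks and square with them, and turn the lamp's dimmer knob up to the long mark in the middle of its scale. Keep the board down on the counter, do not touch the rings standing in it, and do not bump the ring light or its stand. Leave everything else on the counter where it is.

Things in the scene. Friction and masses are not known exactly. Their poses are not given: they have to be found in the camera images.
- ring_board: Loose pine board, 90 (its x) by 130 (its y) by 30 mm high, 0.25 to 0.5 kg, too wide to grip; flat vertical sides, 3 mm rounded edges; six rings stand in its top. Origin: centre of its underside, z up. Starts left or right on the counter, its y within 0.4 rad of world y; the photo mat is on the other side. Turned end for end it counts the same.
- board_rings: The six agate rings standing in the ring board, fixed to it, the same origin and axes as ring_board. 31 mm across, 8 mm thick, standing at x = +-20 mm and y = -39, 0, +39 mm; their tops 50 mm above the counter. Not to be touched.
- lamp: Photo place, fixed. Origin: centre of the grey mat, on the counter; x away from the robot (yaw within 0.2 rad), z up. The mat, 170 (x) by 200 (y) mm, is flat, nothing to catch on. Four white corner marks bound 106 (x) by 146 (y) mm round the origin: the board's place, its long way along y. Stand at x = +165 mm: foot 110 mm across, 18 mm high; 14 mm column, 210 mm high.
- lamp_ring: The ring light of the photo place, fixed to its stand, level, centred 166 mm above the mat's centre. Origin: centre of its underside, same axes as lamp. Outer diameter 211 mm, inner 148 mm, 21 mm thick; an arm 24 mm wide at the same height joins it to the column on its +x side.
- dimmer: Fixed dimmer of the lamp: a grey control box 90 by 104 by 32 mm leaning back 35 degrees on a bracket. Its face looks up and towards the robot; origin on the counter straight below the centre of the face, which is 52 mm up; x points away from the robot (yaw within 0.25 rad), z up. It takes up x from -37 to +57 mm, y from -52 to +52 mm, and is up to 78 mm high.
- dimmer_knob (a joint): Angle of the dimmer knob in rad, 0 to 4.712 (270 degrees), grows clockwise as seen looking onto the face (the lamp brighter). The scale has 11 dark marks, 27 degrees apart, from 0 to 4.712; the long mark in the middle, pointing up the slope, is at 2.356. Starts between 0.15 and 1.45. Stays where it is left (friction 0.03 N m).
- knob_grip (a point): Grip point of the dimmer knob, on its axis, 28 mm out from the face. z is the knob's axis, out of the face (35 degrees from vertical, leaning to the robot); x points along the grip bar to its white pointer and turns with the knob. The grip bar is 40 mm long (x), 12 mm wide (y), from 9 to 31 mm out from the face; below it is a round skirt of 42 mm diameter, up to 9 mm from the face.
- ring_cone: Bystander: wooden ring cone with a ring on it, foot 42 mm across, 60 mm tall. Origin: centre of the foot.
- jar: Bystander: small round glass jar with a metal cap, 44 mm across, 50 mm tall. Origin: centre of its underside.
- ring_a: Bystander: agate ring lying flat, 33 mm across, 10 mm high. Origin: centre of its underside.
- ring_b: Bystander: agate ring lying flat, 36 mm across, 11 mm high. Origin: centre of its underside.
- loupe: Bystander: folding loupe lying on the counter, within 40 mm of its origin, 16 mm high. Origin: underside of its case.
- caliper: Bystander: caliper lying flat along its x, 200 mm long, within 55 mm to either side, 11 mm high. Origin: middle of the beam's underside.
- brush: Bystander: polishing brush lying along its x, 200 mm long, 42 mm wide, 20 mm high. Origin: under its middle.
Not all that is in view belongs to the job. What is shaped like the dimmer but green is not meant.

How it is judged (in metres and radians):
At the end, for the whole second after the job is handed in: The ring board lies flat and still on the photo mat, its centre within 12 mm of the mat's centre along both of the mat's axes, square with the marks within 0.14 rad (8 degrees), and the dimmer knob stands within 0.14 rad of the long middle mark (2.356 rad) (x of ring_board in the frame of lamp between -0.012 and 0.012 m and y of ring_board in the frame of lamp between -0.012 and 0.012 m and angle between the x axis of ring_board and the x axis of lamp, either way round below 0.14 rad and height (world z) of ring_board below 0.004 m and angle between ring_board's own z axis and vertical below 0.05 rad and linear speed of ring_board below 0.01 m/s and value of joint dimmer_knob between 2.216 and 2.496 rad); the robot touches nothing.
It fails at once if the ring board is lifted or tipped off the counter (height (world z) of ring_board above 0.012 m or angle between ring_board's own z axis and vertical above 0.15 rad).
It fails at once if the rings in the board are touched (contact force between any of the fingers, the arm and board_rings above 1 N).
It fails at once if the ring light or its stand is bumped (contact force between any of the fingers, the arm, ring_board and lamp above 3 N).
It fails at once if a bystander is moved (more than 20 mm) (distance of any of ring_cone, jar, ring_a, ring_b, loupe, caliper, brush from where it was at the start of the episode above 0.02 m).
It also fails if it takes over 72 s, if anything falls off the work surface, if the arm or the gripper's body presses on something with over 40 N, if the wrist force passes 120 N, or if a joint passes its speed limit or range.

### The arm

A 6-joint arm with a two-finger parallel gripper is mounted at the origin on the work surface. World frame = base frame: x ahead of the robot, y to its left, z up, the work surface at z = 0. Lengths are in m, angles in degrees, forces in N, time in s.
With the tool pointing down it reaches from about 0.325 to 0.775 m from the base axis. Payload 5.5 kg.
Tool frame: the origin (TCP) lies at the very end of the fingers, on their centre line; the grasp point (between the pads) lies 19 mm behind it; x points along the fingers, z is the direction in which the jaws open and shut, and the axes are right-handed (so a half turn about x gives the same grasp; the last joint's range is limited). The gripper opens to 88 mm and grips with 3 to 60 N. Pads are 20 mm wide; open, the fingers measure 115 mm over their backs; the gripper's body (75 mm by 178 mm) begins 61 mm behind the grasp point.
Start: joints at [-69.196, 5.22, 70.514, -0, 104.267, -3.249], TCP at [0.245, -0.548, 0.223] pointing down, gripper open.
Joint ranges: [-164.24, 164.24], [-49.07, 125.15], [9.68, 141.18], [-86.29, 266.29], [3.28, 154.24], [-151.56, 151.56]. Speed limits (degrees/s): [147.25, 147.25, 172.46, 180, 180, 180].

### API

Orientations are given as [roll, pitch, yaw] about the fixed x, y, z axes, in that order (R = Rz(yaw) Ry(pitch) Rx(roll)).
In Python, from station import read_state, viewer, robot gives the robot as it stands.
- The arm moves only by the shell command python3 -m handwheel 'ROWS' [FORCE]. ROWS is a JSON object of lists of equal length, an entry for each row: "travel": the shift along the world's x, y, z in m, a list of three; "delta_rot": the turn, a rotation vector about the world's x, y, z in rad, a list of three; "jaw": the closure, from 0 (fully open) to 1 (shut). In form: {"travel": [[dx, dy, dz], ...], "delta_rot": [[ax, ay, az], ...], "jaw": [jaw, ...]}. A call has 1 to 20 rows; each row is the pose to reach, as a shift and turn from the pose commanded when the call began; what a row does not reach only later rows make up. A row lasts 1/8 s, in which the tool goes at most 62.5 mm and 10.7 degrees, less where a joint would pass 70% of its speed; a pose out of reach is approached as far as the arm can. A call with a gripper value outside its range is refused whole. The fingers move at their own pace and stop on an object; FORCE is the grip in N (left out, the last holds). Time passes only in rows, so rows that repeat a pose let the fingers close. It gives the time, the measured TCP pose, the force and the opening at its end, in the units of the state.
- read_state(): the state, without advancing time (a new reading comes with each control period).
- viewer.get_image(name): name is "scene" or "top" or "wrist"; returns the picture (400x640x3 uint8, red, green, blue); there is no depth.
- viewer.camera_params(name): a dict with "camera_matrix" (3x3 intrinsics, pixels), "distortion" ([k1, k2, p1, p2, k3] as OpenCV has them; the pictures are not rectified), "R" (3x3) and "t" (3): a world point X has camera coordinates R X + t. Camera axes: x right, y down, z forward; pixel columns grow to the right and rows downward; lengths in m; the calibration is good to about 2 mm. A picture is of the moment at which its call begins: read the wrist's pose just before it. camera_params takes no time and is no camera call; for the wrist camera it gives the pose at the moment of the call.
- robot.close_job(): hands the job in, once; it reports no verdict.
Trained networks look in the newest picture that a camera, given by its name, has taken for a name from the list of things; names that differ only in an ending like _2 or _b are one class to them, and where a whole thing is asked for, a point or a joint stands for the part that bears it (a point fixed in the world has none). Each returns a list of dicts, best first, with "score" (0 to 1); they miss things now and then, are a little off and sometimes report something else, mostly with a low value. They report only what shows in the picture. A call takes as long as a camera call. They do not tell look-alikes from the thing itself.
- viewer.look_for(camera, query): "box" ([left, top, right, bottom] in pixels, round what is visible of it).
- viewer.masks_of(camera, query): "region" (400x640 bool, what is visible of it) and "box" ([left, top, right, bottom] in pixels, round what is visible of it).
- viewer.spot_point(camera, query): "centre" ([column, row] in pixels: a listed point, or the origin of a listed thing).
The state is a dict: "clock": time; "joint_pos": joint angles; "joint_velocities": joint speeds; "effort": joint torques, N m; "tool_pos": TCP position; "ee_rot": TCP orientation; "force": force on the tool from outside, world axes, zero at the start; "moment": the same for the moment, N m; "opening": opening from 0.0 (shut) to 1.0 (fully open).
Only numpy, scipy, OpenCV 4.12 (cv2) and the standard library are available. Lean on these libraries where they do the work, as an engineer would, in place of code of your own. Each camera call takes 0.05 s, during which the arm holds its last target. There are 200 camera calls.

## Working session

There is one attempt and no reset: what is moved stays moved. The work goes in short steps, Python scripts to look and compute and a shell command to move; the robot and the scene stay as the last step left them, time stands still between calls to the robot, and variables do not carry over. Pictures are saved under pics/ and viewed, about 8 in all and at most 12, crops included, and the job is handed in when it is done.

```bash
mkdir -p pics; ls; python3 - <<'E'
from station import read_state, viewer, robot
import cv2, numpy as np
s=read_state(); print(s['clock'],s['tool_pos'],s['ee_rot'],s['opening'])
for n in ['top','scene']:
    im=viewer.get_image(n); cv2.imwrite(f'pics/{n}0.png',im[:,:,::-1])
    p=viewer.camera_params(n); print(n,p)
    for q in ['ring_board','lamp','dimmer','knob_grip','dimmer_knob','ring_cone','jar','ring_a','loupe','caliper','brush']:
        for d in viewer.spot_point(n,q)[:3]: print(q,np.round(d['centre'],1),round(d['score'],2))
print(read_state()['clock'])
E
```

```text
pics
0.0 [ 0.24442623 -0.54764012  0.22152398] [177.51089824  89.89077497 111.56151959] 0.9974834187902623
top {'camera_matrix': array([[361.66470404,   0.        , 314.11754608],
       [  0.        , 361.66470404, 199.635804  ],
       [  0.        ,   0.        ,   1.        ]]), 'distortion': array([0.01855924, 0.        , 0.        , 0.        , 0.        ]), 'R': array([[-0.01316828, -0.99987563, -0.00867837],
       [-0.98195266,  0.01456887, -0.18856492],
       [ 0.1886679 ,  0.00603867, -0.98202238]]), 't': array([0.00532462, 0.52905613, 0.96709514])}
ring_board [402.5 199.8] 0.73
lamp [234.2 204.2] 0.73
lamp [311.  258.4] 0.54
dimmer [398.7 200.2] 0.61
dimmer [373.3 147.5] 0.6
dimmer [319.3 151.2] 0.56
knob_grip [377.6 148. ] 0.66
knob_grip [318.6 146.7] 0.55Traceback (most recent call last):
  File "<stdin>", line 8, in <module>
ValueError: it knows: board_rings, brush, caliper, dimmer, jar, knob_grip, lamp, lamp_ring, loupe, ring, ring_board, ring_cone
```

View pics/top0.png

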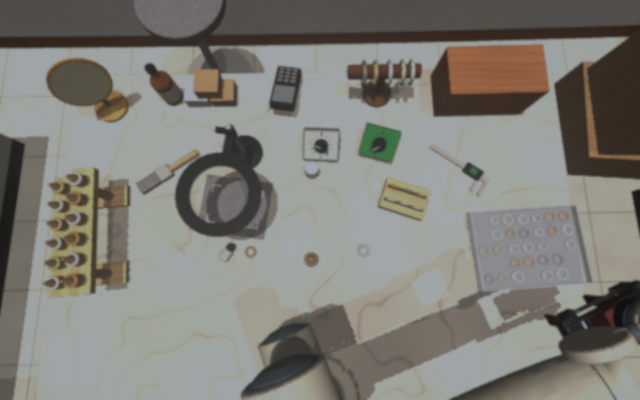

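```bash
cat > h.py <<'E'
from station import read_state, viewer, robot
import cv2, numpy as np
def ray(p,px):
    K,D,R,t=[np.array(p[k],float) for k in('camera_matrix','distortion','R','t')]
    u=cv2.undistortPoints(np.array(px,float).reshape(-1,1,2),K,D).reshape(-1,2)
    d=np.c_[u,np.ones(len(u))]@R; return -R.T@t,d
def onz(p,px,z=0):
    c,d=ray(p,px); return c+d*((z-c[2])/d[:,2])[:,None]
def proj(p,X):
    K,D,R,t=[np.array(p[k],float) for k in('camera_matrix','distortion','R','t')]
    return cv2.projectPoints(np.array(X,float).reshape(-1,1,3),cv2.Rodrigues(R)[0],t,K,D)[0].reshape(-1,2)
E
python3 - <<'E'
from h import *
n='scene'
im=viewer.get_image(n); cv2.imwrite(f'pics/{n}0.png',im[:,:,::-1])
p=viewer.camera_params(n); print(n,-p['R'].T@p['t'])
for n,qs in (('scene',['ring_board','lamp','knob_grip','dimmer']),('top',['ring_cone','jar','ring','loupe','caliper','brush'])):
    p=viewer.camera_params(n)
    if n=='top': viewer.get_image('top')
    for q in qs:
        for d in viewer.spot_point(n,q)[:3]: print(n,q,np.round(d['centre'],1),round(d['score'],2),onz(p,d['centre']).round(3)[0,:2])
E
```

```text
scene [ 1.28119987 -0.28948929  0.81084683]
scene ring_board [218.  265.2] 0.96 [ 0.534 -0.266]
scene lamp [250.7 219. ] 0.64 [ 0.391 -0.144]
scene lamp [389.7 217. ] 0.63 [0.523 0.238]
scene lamp [373.3 185.3] 0.58 [0.372 0.261]
scene knob_grip [327.1 256.3] 0.7 [0.602 0.009]
scene knob_grip [261.1 277.3] 0.66 [ 0.611 -0.172]
scene dimmer [262.1 305.2] 0.66 [ 0.693 -0.193]
scene dimmer [323.1 283.3] 0.65 [ 0.682 -0.034]
top ring_cone [310.  261.6] 0.43 [0.359 0.012]
top ring [251.6 252.2] 0.64 [0.387 0.18 ]
top ring [364.9 247.3] 0.45 [ 0.397 -0.146]
top loupe [227.6 253.6] 0.57 [0.385 0.249]
top loupe [318. 151.] 0.32 [ 0.689 -0.016]
top caliper [460.8 163.9] 0.86 [ 0.641 -0.442]
top caliper [362.9 247.9] 0.75 [ 0.395 -0.14 ]
top caliper [170.  175.4] 0.59 [0.619 0.429]
```

View pics/scene0.png

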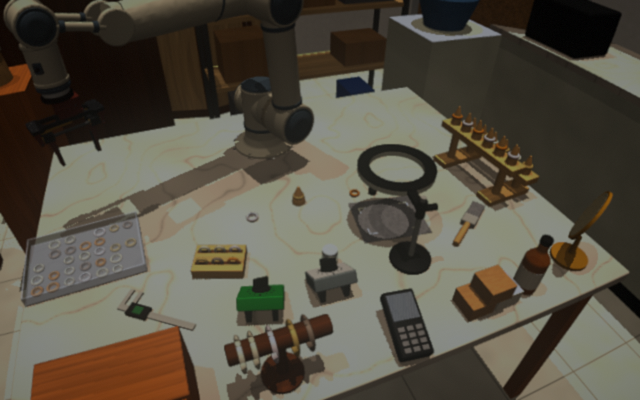

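The grey dimmer is at top (321,146) and the look-alike is the green one at (380,143), so the grey one fits the description. The board is at (405,199) and the mat under the ring light at (235,204). The jar is in front of the dimmer at (312,170). The other bystanders are the cone (311,259), rings (364,250) and (251,252), loupe (228,252), brush (168,172) and caliper (460,165). I'll confirm with one enlarged crop.

```bash
python3 - <<'E'
from h import *
im=viewer.get_image('top'); p=viewer.camera_params('top')
for q in ['ring_board','lamp_ring','jar','brush']:
    for d in viewer.masks_of('top',q)[:2]:
        m=d['region'].astype(np.uint8); c=cv2.findContours(m,0,1)[0]
        if not c: continue
        c=max(c,key=cv2.contourArea); b=cv2.boxPoints(cv2.minAreaRect(c)); print(q,round(d['score'],2),b.round(1).tolist(),'\n  z0',onz(p,b,0)[:,:2].round(3).tolist(),'z30',onz(p,b,.03)[:,:2].round(3).tolist())
        if q=='lamp_ring':
            (cx,cy),ax,an=cv2.fitEllipse(c); print('ell',cx,cy,ax, onz(p,[[cx,cy]],.176).round(4))
c=im[110:280,160:480,::-1]; cv2.imwrite('pics/crop1.png',cv2.resize(cv2.convertScaleAbs(c,alpha=1.6),None,fx=2.5,fy=2.5,interpolation=cv2.INTER_CUBIC))
E
```

```text
ring_board 0.92 [[376.5, 206.5], [386.79998779296875, 175.60000610351562], [432.1000061035156, 190.6999969482422], [421.79998779296875, 221.60000610351562]] 
  z0 [[0.515, -0.185], [0.609, -0.22], [0.56, -0.351], [0.469, -0.314]] z30 [[0.51, -0.18], [0.601, -0.214], [0.554, -0.341], [0.465, -0.305]]
ring_board 0.49 [[168.3000030517578, 229.39999389648438], [186.0, 117.0999984741211], [281.79998779296875, 132.1999969482422], [264.1000061035156, 244.5]] 
  z0 [[0.457, 0.424], [0.804, 0.391], [0.751, 0.094], [0.409, 0.144]] z30 [[0.453, 0.411], [0.791, 0.379], [0.739, 0.092], [0.407, 0.14]]
jar 0.73 [[305.0, 162.0], [318.0, 162.0], [318.0, 178.0], [305.0, 178.0]] 
  z0 [[0.655, 0.024], [0.654, -0.015], [0.604, -0.014], [0.605, 0.025]] z30 [[0.646, 0.023], [0.645, -0.015], [0.597, -0.014], [0.597, 0.024]]
jar 0.52 [[216.89999389648438, 256.3999938964844], [229.5, 239.60000610351562], [238.0, 246.0], [225.39999389648438, 262.79998779296875]] 
  z0 [[0.377, 0.279], [0.424, 0.245], [0.406, 0.22], [0.359, 0.254]] z30 [[0.376, 0.271], [0.422, 0.238], [0.404, 0.213], [0.358, 0.247]]
brush 0.72 [[429.5, 146.39999389648438], [444.29998779296875, 132.3000030517578], [492.1000061035156, 182.60000610351562], [477.29998779296875, 196.60000610351562]] 
  z0 [[0.698, -0.353], [0.742, -0.401], [0.582, -0.528], [0.541, -0.481]] z30 [[0.687, -0.343], [0.73, -0.39], [0.575, -0.513], [0.535, -0.468]]
brush 0.67 [[135.1999969482422, 182.1999969482422], [192.1999969482422, 144.1999969482422], [200.8000030517578, 157.1999969482422], [143.8000030517578, 195.1999969482422]] 
  z0 [[0.6, 0.531], [0.716, 0.367], [0.675, 0.339], [0.56, 0.503]] z30 [[0.592, 0.516], [0.705, 0.357], [0.665, 0.329], [0.553, 0.488]]
```

View pics/crop1.png

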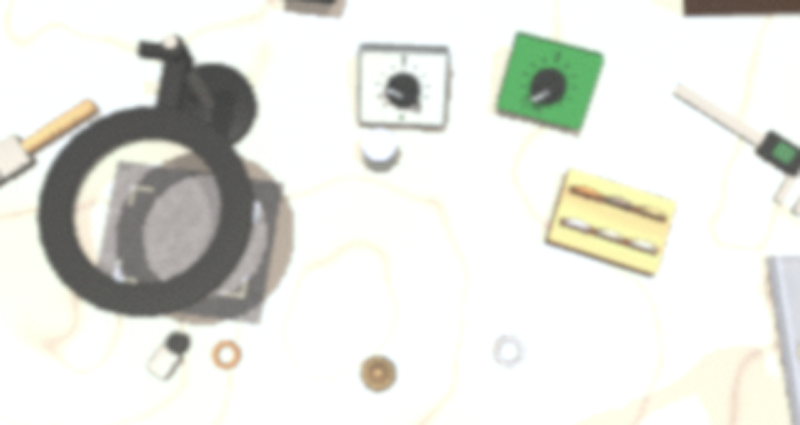

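```bash
python3 - <<'E'
from h import *
from scipy.optimize import least_squares
p=viewer.camera_params('top')
def fit(L,px,x0):
    L=np.array(L,float); px=np.array(px,float)
    def T(q): c,s=np.cos(q[2]),np.sin(q[2]); return L@np.array([[c,s,0],[-s,c,0],[0,0,1]])+[q[0],q[1],0]
    r=least_squares(lambda q:(proj(p,T(q))-px).ravel(),x0,loss='soft_l1'); 
    return r.x.round(4),r.fun.reshape(-1,2).round(1).tolist()
f=lambda a:np.array(a)/2.5+[160,110]
M=[[.053,.073,0],[-.053,.073,0],[.053,-.073,0],[-.053,-.073,0],[.085,.1,0],[.085,-.1,0],[-.085,-.1,0]]
print('lamp',fit(M,f([[131,186],[115,281],[264,200],[244,297],[118,163],[283,182],[260,322]]),[.53,.22,0]))
c,s=np.cos(np.radians(35)),np.sin(np.radians(35))
F=[[u*c,v,.052+u*s] for u,v in((.045,.052),(.045,-.052),(-.045,-.052),(-.045,.052))]
print('dimmer',fit(F,f([[360,48],[449,48],[445,128],[357,125]]),[.69,0,0]))
B=[[x,y,.03] for x,y in((.045,.065),(.045,-.065),(-.045,-.065),(-.045,.065))]
print('board',fit(B,f([[567,170],[676,202],[656,264],[548,236]]),[.53,-.26,-.3]))
print('ring centre',onz(p,f([[147,210]]),.176))
print('cone',onz(p,f([[378,372]]),.03),'ringb',onz(p,f([[508,351]]),.0),'ringa',onz(p,f([[227,354]]),.0),'jar',onz(p,f([[381,147]]),.05))
print(viewer.camera_params('wrist')['camera_matrix'][0])
s=read_state(); w=viewer.camera_params('wrist'); print('cam',-w['R'].T@w['t'],w['R'],s['tool_pos'],s['ee_rot'])
E
```

```text
lamp (array([ 0.5216,  0.2311, -0.1362]), [[1.5, 1.8], [1.6, -1.2], [-3.2, 2.0], [-0.7, -1.5], [-0.3, -0.4], [-0.3, -0.2], [0.5, 0.5]])
dimmer (array([ 0.6886, -0.0242, -0.0464]), [[-0.8, 0.1], [0.3, 1.1], [0.3, -0.5], [0.1, -0.4]])
board (array([ 0.5358, -0.2611, -0.3268]), [[0.1, -1.9], [0.3, -1.3], [0.2, 3.5], [-0.9, 0.8]])
ring centre [[0.52260226 0.23232498 0.176     ]]
cone [[0.36552371 0.00836857 0.03      ]] ringb [[ 0.38820914 -0.1407769   0.        ]] ringa [[0.3892181  0.18240957 0.        ]] jar [[0.61903961 0.00165281 0.05      ]]
[343.69756107   0.         320.7894577 ]
cam [ 0.31172871 -0.51847139  0.38558305] [[ 4.07055491e-01 -9.13403422e-01 -1.25005912e-04]
 [-8.79964080e-01 -3.92190033e-01  2.68048868e-01]
 [-2.44885779e-01 -1.09000763e-01 -9.63405309e-01]] [ 0.24455923 -0.5479242   0.22260682] [-18.98924388  89.99943579 -84.93566435]
```

```bash
cat >> h.py <<'E'
from scipy.spatial.transform import Rotation as Ro
def RT(rpy): return Ro.from_euler('xyz',rpy,degrees=True).as_matrix()
J0=[-69.196,5.22,70.514,0,104.267,-3.249]
def wr(j): return Ro.from_euler('ZYZYZ',[j[0],j[1]+j[2],j[3],j[4],j[5]],degrees=True).as_matrix()
def wrist(R,C,j1,p):  # wrist joints for tool R
    M=Ro.from_euler('ZY',[j1,p],degrees=True).as_matrix().T@R@C.T
    a=Ro.from_matrix(M).as_euler('ZYZ',degrees=True); return a
def unit(v): v=np.array(v,float); return v/np.linalg.norm(v)
def frame(x,z): x=unit(x); z=np.array(z,float); z=unit(z-x*(x@z)); return np.c_[x,np.cross(z,x),z]
E
python3 - <<'E'
from h import *
s=read_state(); R=RT(s['ee_rot']); C=wr(s['joint_pos']).T@R
print('R0',R.round(3)); print('C',C.round(3)); w=viewer.camera_params('wrist')
print('cam off in tool',(R.T@(-w['R'].T@w['t']-s['tool_pos'])).round(3),'cam axes in tool',(R.T@w['R'].T).round(2))
for yaw in(-.33,.1,-.13):
  yd=np.array([-np.sin(yaw),np.cos(yaw),0]); xd=np.array([np.cos(yaw),np.sin(yaw),0])
  for a in(30,45):
    a=np.radians(a); X=np.sin(a)*yd-np.cos(a)*np.array([0,0,1])
    for sg in(1,-1):
      F=frame(X,sg*xd); print(yaw,round(a,2),sg,'tool y',F[:,1].round(2),[wrist(F,C,j1,p).round(0).tolist() for j1 in((-45,) if yaw<-.3 else (-15,0)) for p in(75,95)])
E
```

```text
Traceback (most recent call last):
  File "h.py", line 15, in wr
    def wr(j): return Ro.from_euler('ZYZYZ',[j[0],j[1]+j[2],j[3],j[4],j[5]],degrees=True).as_matrix()
                      ~~~~~~~~~~~~~^^^^^^^^^^^^^^^^^^^^^^^^^^^^^^^^^^^^^^^^^^^^^^^^^^^^^^
  File "scipy/spatial/transform/_rotation.pyx", line 1413, in scipy.spatial.transform._rotation.Rotation.from_euler
ValueError: Expected axis specification to be a non-empty string of upto 3 characters, got ZYZYZ
```

```bash
sed -i "s/^def wr(j).*/def wr(j): return (Ro.from_euler('ZY',[j[0],j[1]+j[2]],degrees=True)*Ro.from_euler('ZYZ',[j[3],j[4],j[5]],degrees=True)).as_matrix()/" h.py
python3 - <<'E'
from h import *
s=read_state(); R=RT(s['ee_rot']); C=wr(s['joint_pos']).T@R
print('R0',R.round(3)); print('C',C.round(3)); w=viewer.camera_params('wrist')
print('cam off in tool',(R.T@(-w['R'].T@w['t']-s['tool_pos'])).round(3),'cam axes in tool',(R.T@w['R'].T).round(2))
for yaw in(-.33,.1,-.13):
  yd=np.array([-np.sin(yaw),np.cos(yaw),0]); xd=np.array([np.cos(yaw),np.sin(yaw),0])
  for a in(30,45):
    a=np.radians(a); X=np.sin(a)*yd-np.cos(a)*np.array([0,0,1])
    for sg in(1,-1):
      F=frame(X,sg*xd); print(yaw,round(a,2),sg,'tool y',F[:,1].round(2),[wrist(F,C,j1,p).round(0).tolist() for j1 in((-45,) if yaw<-.3 else (-15,0)) for p in(75,95)])
E
```

```text
R0 [[ 0.     0.913  0.408]
 [-0.     0.408 -0.913]
 [-1.    -0.     0.   ]]
C [[-0. -0. -1.]
 [ 0.  1. -0.]
 [ 1. -0. -0.]]
cam off in tool [-0.163  0.073  0.   ] cam axes in tool [[ 0.   -0.27  0.96]
 [-0.   -0.96 -0.27]
 [ 1.   -0.   -0.  ]]
-0.33 0.52 1 tool y [0.28 0.82 0.5 ] [[30.0, 116.0, -15.0], [27.0, 98.0, -25.0]]
-0.33 0.52 -1 tool y [-0.28 -0.82 -0.5 ] [[30.0, 116.0, 165.0], [27.0, 98.0, 155.0]]
-0.33 0.79 1 tool y [0.23 0.67 0.71] [[47.0, 119.0, -8.0], [41.0, 104.0, -23.0]]
-0.33 0.79 -1 tool y [-0.23 -0.67 -0.71] [[47.0, 119.0, 172.0], [41.0, 104.0, 157.0]]
0.1 0.52 1 tool y [-0.09  0.86  0.5 ] [[31.0, 113.0, -10.0], [28.0, 96.0, -21.0], [31.0, 106.0, 3.0], [30.0, 89.0, -7.0]]
0.1 0.52 -1 tool y [ 0.09 -0.86 -0.5 ] [[31.0, 113.0, 170.0], [28.0, 96.0, 159.0], [31.0, 106.0, -177.0], [30.0, 89.0, 173.0]]
0.1 0.79 1 tool y [-0.07  0.7   0.71] [[47.0, 115.0, -4.0], [42.0, 101.0, -18.0], [47.0, 105.0, 7.0], [45.0, 90.0, -8.0]]
0.1 0.79 -1 tool y [ 0.07 -0.7  -0.71] [[47.0, 115.0, 176.0], [42.0, 101.0, 162.0], [47.0, 105.0, -173.0], [45.0, 90.0, 172.0]]
-0.13 0.52 1 tool y [0.11 0.86 0.5 ] [[31.0, 107.0, 1.0], [30.0, 89.0, -9.0], [30.0, 99.0, 14.0], [30.0, 82.0, 4.0]]
-0.13 0.52 -1 tool y [-0.11 -0.86 -0.5 ] [[31.0, 107.0, -179.0], [30.0, 89.0, 171.0], [30.0, 99.0, -166.0], [30.0, 82.0, -176.0]]
-0.13 0.79 1 tool y [0.09 0.7  0.71] [[47.0, 106.0, 6.0], [45.0, 92.0, -9.0], [45.0, 95.0, 16.0], [45.0, 81.0, 2.0]]
-0.13 0.79 -1 tool y [-0.09 -0.7  -0.71] [[47.0, 106.0, -174.0], [45.0, 92.0, 171.0], [45.0, 95.0, -164.0], [45.0, 81.0, -178.0]]
```

```bash
cat >> h.py <<'E'
C=np.array([[0,0,-1],[0,1,0],[1,0,0.]])
def to(P,F):
    s=read_state(); R=RT(s['ee_rot']); print('travel',(np.array(P)-s['tool_pos']).round(4).tolist(),'rot',Ro.from_matrix(F@R.T).as_rotvec().round(4).tolist(),'deg',round(np.degrees(Ro.from_matrix(F@R.T).magnitude()),1))
E
python3 - <<'E'
from h import *
yaw=-.046; Z=Ro.from_euler('z',yaw).as_matrix(); c,s=np.cos(np.radians(35)),np.sin(np.radians(35))
n=Z@[-s,0,c]; u=Z@[c,0,s]; l=Z@[0,1,0]; f0=np.array([.6886,-.0242,.052])
for th in (1.05,2.356):
    b=2.356-th; ptr=np.cos(b)*u+np.sin(b)*l; jz=np.cross(n,ptr)
    for sg in(1,-1):
        F=frame(-n,sg*jz); print(th,sg,F[:,1].round(2),[wrist(F,C,-2,p).round(0).tolist() for p in(75,95)])
F=frame(-n,l); to(f0+.11*n,F)
F=frame(-n,-l); to(f0+.11*n,F)
E
```

```text
1.05 1 [-0.26 -0.95 -0.15] [[-0.0, 70.0, -164.0], [-0.0, 50.0, -164.0]]
1.05 -1 [0.26 0.95 0.15] [[-0.0, 70.0, 16.0], [-0.0, 50.0, 16.0]]
2.356 1 [-0.82  0.04 -0.57] [[-0.0, 70.0, -89.0], [-0.0, 50.0, -89.0]]
2.356 -1 [ 0.82 -0.04  0.57] [[-0.0, 70.0, 91.0], [-0.0, 50.0, 91.0]]
travel [0.381, 0.5266, -0.0805] rot [-0.8171, -0.1545, 2.5663] deg 154.6
travel [0.381, 0.5266, -0.0805] rot [0.1145, -0.6055, -0.4511] deg 43.8
```

```bash
python3 - <<'E'
from h import *
yaw=-.046; Z=Ro.from_euler('z',yaw).as_matrix(); c,s=np.cos(np.radians(35)),np.sin(np.radians(35))
n=Z@[-s,0,c]; u=Z@[c,0,s]; l=Z@[0,1,0]; f0=np.array([.6886,-.0242,.052])
b=2.356-1.05; ptr=np.cos(b)*u+np.sin(b)*l
to(f0+.11*n,frame(-n,-np.cross(n,ptr)))
E
```

```text
travel [0.381, 0.5266, -0.0805] rot [-0.2825, -0.5617, 0.8133] deg 58.9
```

```bash
python3 -m handwheel '{"travel":[[0.06,0.08,0],[0.12,0.16,0],[0.17,0.23,0],[0.22,0.3,-0.01],[0.27,0.37,-0.03],[0.31,0.43,-0.05],[0.35,0.49,-0.07],[0.381,0.527,-0.08],[0.381,0.527,-0.08],[0.381,0.527,-0.08],[0.381,0.527,-0.08],[0.381,0.527,-0.08]],"delta_rot":[[-0.04,-0.07,0.1],[-0.07,-0.14,0.2],[-0.11,-0.21,0.3],[-0.14,-0.28,0.41],[-0.18,-0.35,0.51],[-0.21,-0.42,0.61],[-0.25,-0.49,0.71],[-0.282,-0.562,0.813],[-0.282,-0.562,0.813],[-0.282,-0.562,0.813],[-0.282,-0.562,0.813],[-0.282,-0.562,0.813]],"jaw":[0.3,0.3,0.3,0.3,0.3,0.3,0.3,0.3,0.3,0.3,0.3,0.3]}'
python3 - <<'E'
from h import *
s=read_state(); print(s['clock'],s['joint_pos'].round(0) if hasattr(s['joint_pos'],'round') else s['joint_pos'],s['tool_pos'],s['opening'])
p=viewer.camera_params('wrist'); im=viewer.get_image('wrist'); cv2.imwrite('pics/w1.png',im[:,:,::-1])
np.savez('w1.npz',**{k:np.array(v) for k,v in p.items()})
yaw=-.046; Z=Ro.from_euler('z',yaw).as_matrix(); a=np.radians(35)
n=Z@[-np.sin(a),0,np.cos(a)]; f0=np.array([.6886,-.0242,.052])
for d in viewer.spot_point('wrist','knob_grip'): print(d)
print('pred grip',proj(p,f0+.028*n))
E
```

```text
clock: 2.6
tool_pos: [0.6256, -0.0185, 0.1412]
ee_rot: [15.2, 55.1, -2.4]
force: [-1.3, 0.2, -0.9]
opening: 0.698
2.6 [ -6. -22. 109.   2.  57.  11.] [ 0.62559819 -0.01850192  0.14124824] 0.6984348709339893
{'centre': [323.6, 210.2], 'score': 0.82}
{'centre': [378.0, 374.3], 'score': 0.56}
pred grip [[321.77034856 207.96739703]]
```

View pics/w1.png

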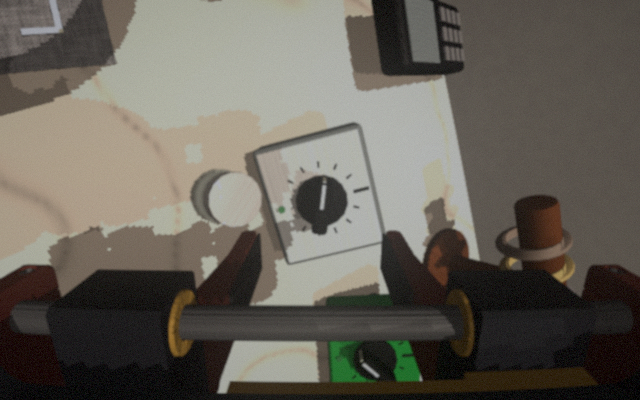

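The wrist view shows the grey dimmer with the knob at (322,203), its pointer up at (324,182) and the long mark at (362,189). The jar is at (232,199) and the green look-alike at the bottom (378,360).

```bash
python3 - <<'E'
from h import *
from scipy.optimize import least_squares
p=dict(np.load('w1.npz')); a=np.radians(35); c,s=np.cos(a),np.sin(a)
L=np.array([[x*c,y,.052+x*s] for x,y in((-.045,.052),(.045,.052),(.045,-.052),(-.045,-.052))]); px=np.array([[258,153],[358,125],[383,242],[290,264]],float)
T=lambda q:L@Ro.from_euler('z',q[2]).as_matrix().T+[q[0],q[1],0]
r=least_squares(lambda q:(proj(p,T(q))-px).ravel(),[.689,-.024,-.05]); print(r.x,r.fun.reshape(-1,2).round(1).tolist())
Z=Ro.from_euler('z',r.x[2]).as_matrix(); n=Z@[-s,0,c]; u=Z@[c,0,s]; l=Z@[0,1,0]; f0=np.r_[r.x[:2],.052]
def plane(q,h):
    o,d=ray(p,q); k=((f0+h*n-o)@n)/(d@n); X=o+d*k[:,None]-f0; return np.c_[X@u,X@l]
print('pred grip',proj(p,f0+.028*n))
for h,q in((.031,[[324.5,183],[321.5,208]]),(.031,[[324.5,183],[320,230]]),(0,[[369,188],[356,190]])): 
    P=plane(q,h); v=P[0]-P[1]; print(P.round(4).tolist(),'ccw from up',np.arctan2(v[1],v[0]))
im=cv2.imread('pics/w1.png')[130:260,250:390]; cv2.imwrite('pics/w1c.png',cv2.resize(cv2.convertScaleAbs(im,alpha=2),None,fx=4,fy=4,interpolation=cv2.INTER_CUBIC))
E
```

```text
[ 0.68953369 -0.02560917 -0.0589127 ] [[-5.6, -1.4], [4.5, -2.1], [6.1, 1.2], [-2.0, 3.0]]
pred grip [[323.23236376 208.90252076]]
[[0.0059, 0.0196], [-0.0008, 0.0019]] ccw from up 1.2047332191392233
[[0.0059, 0.0196], [-0.0062, -0.0145]] ccw from up 1.228201025130159
[[0.0386, -0.0003], [0.0279, 0.0007]] ccw from up -0.09319451024476115
```

View pics/w1c.png

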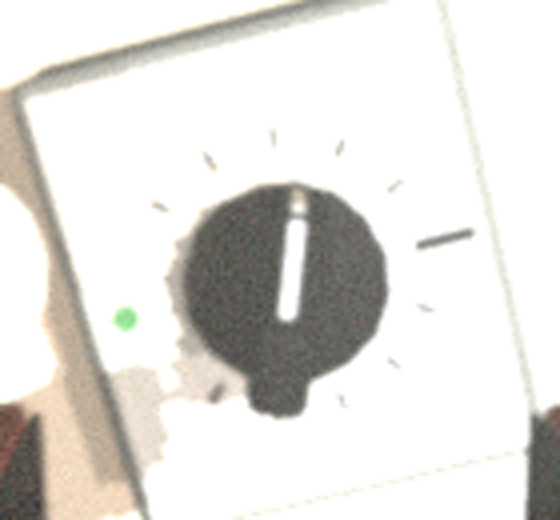

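```bash
python3 -m handwheel '{"travel":[[0.01,-0.001,-0.015],[0.02,-0.002,-0.03],[0.03,-0.003,-0.045],[0.04,-0.003,-0.06],[0.05,-0.004,-0.073],[0.056,-0.004,-0.081],[0.056,-0.004,-0.081],[0.056,-0.004,-0.081],[0.056,-0.004,-0.081],[0.056,-0.004,-0.081]],"delta_rot":[[0.055,-0.003,-0.086],[0.055,-0.003,-0.086],[0.055,-0.003,-0.086],[0.055,-0.003,-0.086],[0.055,-0.003,-0.086],[0.055,-0.003,-0.086],[0.055,-0.003,-0.086],[0.055,-0.003,-0.086],[0.055,-0.003,-0.086],[0.055,-0.003,-0.086]],"jaw":[0.3,0.3,0.3,0.3,0.3,0.3,0.3,0.3,0.3,0.3]}' 20
python3 -m handwheel '{"travel":[[0,0,0],[0,0,0],[0,0,0],[0,0,0],[0,0,0],[0,0,0]],"delta_rot":[[0,0,0],[0,0,0],[0,0,0],[0,0,0],[0,0,0],[0,0,0]],"jaw":[0.5,0.7,0.9,1,1,1]}' 20
```

```text
clock: 3.95
tool_pos: [0.6817, -0.0249, 0.0623]
ee_rot: [20.7, 54.9, -3.0]
force: [-0.2, -1.0, -0.3]
opening: 0.698
clock: 4.7
tool_pos: [0.6807, -0.0245, 0.0607]
ee_rot: [20.8, 55.1, -2.9]
force: [-4.9, 1.5, 2.1]
opening: 0.139
```

```bash
python3 -m handwheel '{"travel":[[0,0,0],[0,0,0],[0,0,0],[0,0,0],[0,0,0],[0,0,0],[0,0,0],[0,0,0],[0,0,0],[0,0,0]],"delta_rot":[[0.087,-0.005,-0.124],[0.173,-0.009,-0.248],[0.26,-0.014,-0.372],[0.347,-0.019,-0.496],[0.433,-0.023,-0.619],[0.52,-0.028,-0.743],[0.607,-0.032,-0.867],[0.693,-0.037,-0.991],[0.693,-0.037,-0.991],[0.693,-0.037,-0.991]],"jaw":[1,1,1,1,1,1,1,1,1,1]}' 25
python3 -m handwheel '{"travel":[[0,0,0],[0,0,0],[0,0,0],[-0.014,0.001,0.02],[-0.028,0.002,0.041],[-0.056,0.003,0.081],[-0.056,0.003,0.081],[-0.056,0.003,0.081]],"delta_rot":[[0,0,0],[0,0,0],[0,0,0],[0,0,0],[0,0,0],[0,0,0],[0,0,0],[0,0,0]],"jaw":[0.8,0.6,0.4,0.3,0.3,0.3,0.3,0.3]}'
python3 - <<'E'
from h import *
s=read_state(); print(s['clock'],np.round(s['joint_pos']),s['tool_pos'],s['opening'])
p=viewer.camera_params('wrist'); im=viewer.get_image('wrist'); cv2.imwrite('pics/w2.png',im[:,:,::-1])
np.savez('w2.npz',**{k:np.array(v) for k,v in p.items()})
F=np.array([.6892,-.025,.052]);q=proj(p,F).round()[0].astype(int); print(q)
c=im[max(q[1]-80,0):q[1]+70,q[0]-90:q[0]+90,::-1]; cv2.imwrite('pics/w2c.png',cv2.resize(cv2.convertScaleAbs(c,alpha=1.7),None,fx=4,fy=4,interpolation=cv2.INTER_CUBIC))
E
```

```text
clock: 5.95
tool_pos: [0.6802, -0.0236, 0.0604]
ee_rot: [90.2, 55.2, -2.9]
force: [-6.5, 5.0, 2.7]
opening: 0.136
clock: 6.95
tool_pos: [0.6255, -0.0221, 0.1424]
ee_rot: [90.0, 55.0, -3.1]
force: [-0.6, -0.4, -0.5]
opening: 0.704
6.95 [ -6. -22. 109.   2.  57.  86.] [ 0.62551179 -0.02205766  0.14235633] 0.7039521863134073
[320 195]
```

View pics/w2c.png

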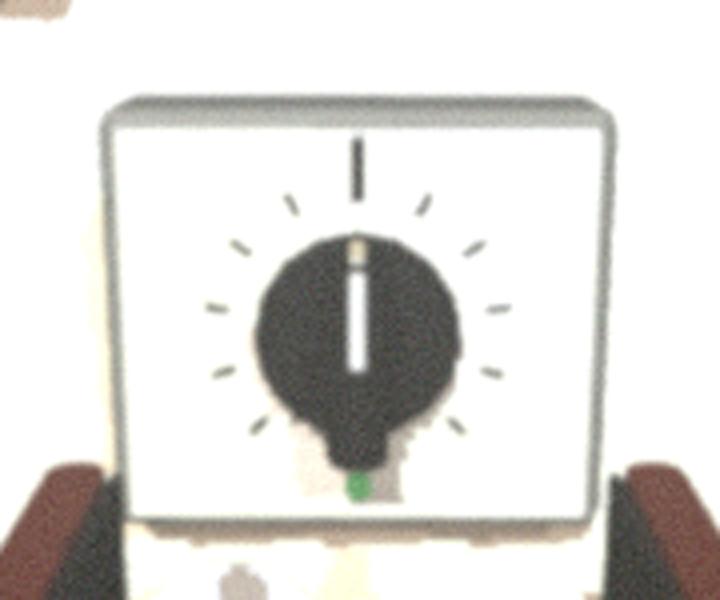

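The knob's pointer now lines up with the long middle mark. Next I move behind the board's near end and look at it from there.

```bash
python3 - <<'E'
from h import *
yaw=-.33; yd=np.array([-np.sin(yaw),np.cos(yaw),0]); xd=np.array([np.cos(yaw),np.sin(yaw),0]); a=np.radians(30)
F=frame(np.sin(a)*yd-np.cos(a)*np.array([0,0,1]),xd); to([.495,-.38,.11],F)
E
```

```text
travel [-0.1303, -0.358, -0.0312] rot [-0.0518, 0.0765, 1.2938] deg 74.3
```

```bash
python3 -m handwheel '{"travel":[[0,0,0.05],[-0.02,-0.05,0.08],[-0.04,-0.1,0.08],[-0.06,-0.15,0.08],[-0.08,-0.21,0.08],[-0.1,-0.27,0.06],[-0.12,-0.32,0.02],[-0.13,-0.358,-0.032],[-0.13,-0.358,-0.032],[-0.13,-0.358,-0.032],[-0.13,-0.358,-0.032],[-0.13,-0.358,-0.032]],"delta_rot":[[-0.01,0.01,0.16],[-0.01,0.02,0.32],[-0.02,0.03,0.48],[-0.03,0.04,0.64],[-0.03,0.05,0.8],[-0.04,0.06,0.96],[-0.05,0.07,1.12],[-0.052,0.076,1.294],[-0.052,0.076,1.294],[-0.052,0.076,1.294],[-0.052,0.076,1.294],[-0.052,0.076,1.294]],"jaw":[0.4,0.4,0.4,0.4,0.4,0.4,0.4,0.4,0.4,0.4,0.4,0.4]}'
python3 - <<'E'
from h import *
s=read_state(); print(s['clock'],np.round(s['joint_pos']),s['tool_pos'],s['ee_rot'],s['opening'])
p=viewer.camera_params('wrist'); im=viewer.get_image('wrist'); cv2.imwrite('pics/w3.png',cv2.convertScaleAbs(im[:,:,::-1],alpha=1.5))
np.savez('w3.npz',**{k:np.array(v) for k,v in p.items()})
E
```

```text
clock: 8.5
tool_pos: [0.4965, -0.3793, 0.1142]
ee_rot: [89.4, 60.0, 70.7]
force: [0.0, 0.0, -0.3]
opening: 0.602
8.5 [-54.  22.  67.  26. 107. -31.] [ 0.49654135 -0.37928679  0.11420992] [89.41125523 60.0380861  70.65178641] 0.6022204302831963
```

View pics/w3.png

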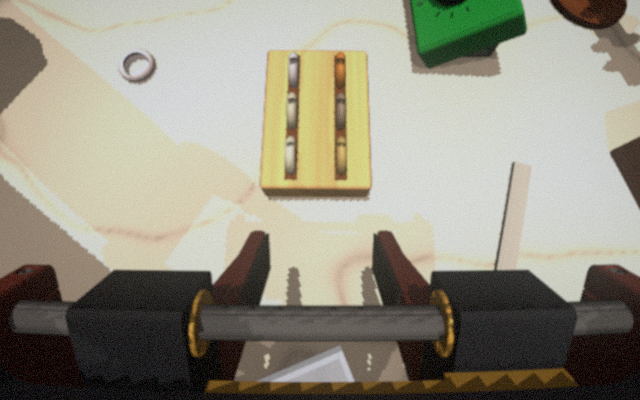

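```bash
python3 - <<'E'
from h import *
from scipy.optimize import least_squares
p=dict(np.load('w3.npz'))
L=np.array([[-.045,.065,.03],[.045,.065,.03],[.045,-.065,.03],[-.045,-.065,.03],[-.045,-.065,0],[.045,-.065,0]]); px=np.array([[267,50],[369,50],[370.5,188],[261.5,188],[262,195],[370,195]],float)
T=lambda q:L@Ro.from_euler('z',q[2]).as_matrix().T+[q[0],q[1],0]
r=least_squares(lambda q:(proj(p,T(q))-px).ravel(),[.536,-.26,-.33]); q=r.x; print(q,r.fun.reshape(-1,2).round(1).tolist())
# path of board then tool
G=np.array([.522,.232,-.133])
def path(q,hm,n=60,s1=.15,s2=.13,L=.495):
    s=np.linspace(0,L,n); h=np.interp(s,[0,s1,L-s2,L],[q[2],hm,hm,G[2]]); ds=s[1]-s[0]
    hx=(h[1:]+h[:-1])/2
    x=np.r_[0,np.cumsum(-np.sin(hx)*ds)]+q[0]; y=np.r_[0,np.cumsum(np.cos(hx)*ds)]+q[1]; return np.c_[x,y,h]
s=least_squares(lambda v:(path(q,v[0],L=v[1])[-1]-G)[:2],[.12,.49]); print(s.x,s.fun)
P=path(q,*[s.x[0]],L=s.x[1]); np.save('path.npy',P); print(P[::6].round(3).tolist(),P[-1])
yd=np.array([-np.sin(q[2]),np.cos(q[2])]); 
for a in(30,):
    A=np.radians(a); print('contact tcp',(q[:2]-yd*(.065+.01*np.cos(A))).round(4),'5mm short',(q[:2]-yd*(.07+.01*np.cos(A))).round(4))
E
```

```text
[ 0.53402916 -0.26189917 -0.33596094] [[0.6, -1.7], [-1.4, -0.9], [2.2, -0.2], [-2.0, -1.1], [3.2, 1.5], [-2.5, 2.3]]
[0.1279117  0.49818511] [ 9.71424163e-10 -9.03441405e-10]
[[0.534, -0.262, -0.336], [0.547, -0.213, -0.179], [0.552, -0.163, -0.023], [0.549, -0.112, 0.128], [0.543, -0.062, 0.128], [0.536, -0.012, 0.128], [0.53, 0.039, 0.128], [0.523, 0.089, 0.128], [0.518, 0.139, 0.053], [0.518, 0.19, -0.048]] [ 0.522  0.232 -0.133]
contact tcp [ 0.5097 -0.3314] 5mm short [ 0.5081 -0.3362]
```

```bash
python3 -m handwheel '{"travel":[[0,0,-0.03],[0,0,-0.06],[0,0,-0.08],[0.002,0.01,-0.09],[0.006,0.025,-0.096],[0.0125,0.0435,-0.098],[0.0125,0.0435,-0.098],[0.0125,0.0435,-0.098],[0.0125,0.0435,-0.098]],"delta_rot":[[0,0,-0.006],[0,0,-0.006],[0,0,-0.006],[0,0,-0.006],[0,0,-0.006],[0,0,-0.006],[0,0,-0.006],[0,0,-0.006],[0,0,-0.006]],"jaw":[0.5,0.5,0.5,0.5,0.5,0.5,0.5,0.5,0.5]}'
python3 - <<'E'
from h import *
s=read_state(); print(np.mean([s['tool_pos']],0),s['ee_rot'],s['force'])
P=np.load('path.npy'); tcp=lambda r,a:r[:2]-np.array([-np.sin(r[2]),np.cos(r[2])])*(.065+.01*np.cos(np.radians(a)))
T=np.array([np.r_[tcp(r,30),r[2]] for r in P]); n=np.r_[.508,-.3365,-.336]
for i in range(0,30,2): print((T[i]-n).round(4).tolist())
p=viewer.camera_params('wrist'); im=viewer.get_image('wrist'); cv2.imwrite('pics/w4.png',cv2.convertScaleAbs(im[:,:,::-1],alpha=1.5))
E
```

```text
clock: 9.68
tool_pos: [0.5081, -0.337, 0.0131]
ee_rot: [89.9, 59.9, 70.6]
force: [0.1, -0.1, 0.5]
opening: 0.501
[ 0.50811901 -0.33699733  0.01309125] [89.86332564 59.91477575 70.62989146] [ 0.10972598 -0.07645156  0.47644389]
[0.0017, 0.0051, 0.0]
[0.0106, 0.02, 0.0523]
[0.0186, 0.0353, 0.1045]
[0.0258, 0.0511, 0.1567]
[0.0322, 0.0672, 0.2089]
[0.0377, 0.0836, 0.2612]
[0.0424, 0.1003, 0.3134]
[0.0461, 0.1172, 0.3656]
[0.049, 0.1342, 0.4178]
[0.0506, 0.1514, 0.4639]
[0.0485, 0.1681, 0.4639]
[0.0463, 0.1849, 0.4639]
[0.0442, 0.2016, 0.4639]
[0.042, 0.2184, 0.4639]
[0.0399, 0.2351, 0.4639]
```

View pics/w4.png

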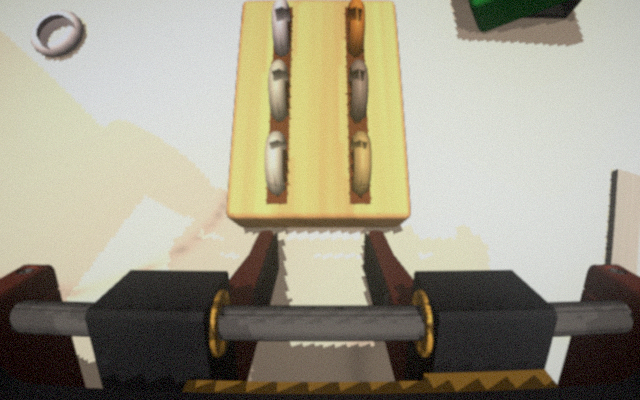

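The fingers sit square and symmetric just behind the board's near face, with board corners at (228,220) and (410,220). Starting the curved push.

```bash
python3 -m handwheel '{"travel":[[0.001,0.003,0],[0.0017,0.0051,0],[0.0062,0.0125,0],[0.0106,0.02,0],[0.0147,0.0276,0],[0.0186,0.0353,0],[0.0222,0.0432,0],[0.0258,0.0511,0],[0.029,0.0592,0],[0.0322,0.0672,0],[0.035,0.0754,0],[0.0377,0.0836,0],[0.0401,0.092,0],[0.0424,0.1003,0],[0.0443,0.1088,0],[0.0461,0.1172,0],[0.0476,0.1257,0],[0.049,0.1342,0],[0.0498,0.1428,0],[0.0506,0.1514,0]],"delta_rot":[[0,0,0],[0,0,0],[0,0,0.026],[0,0,0.052],[0,0,0.078],[0,0,0.104],[0,0,0.13],[0,0,0.157],[0,0,0.183],[0,0,0.209],[0,0,0.235],[0,0,0.261],[0,0,0.287],[0,0,0.313],[0,0,0.339],[0,0,0.366],[0,0,0.392],[0,0,0.418],[0,0,0.441],[0,0,0.464]],"jaw":[0.5,0.5,0.5,0.5,0.5,0.5,0.5,0.5,0.5,0.5,0.5,0.5,0.5,0.5,0.5,0.5,0.5,0.5,0.5,0.5]}'
python3 - <<'E'
from h import *
s=read_state(); print(s['clock'],np.round(s['joint_pos']),s['tool_pos'],s['ee_rot'],s['force'])
p=viewer.camera_params('wrist'); im=viewer.get_image('wrist'); cv2.imwrite('pics/w5.png',cv2.convertScaleAbs(im[:,:,::-1],alpha=1.5)); np.savez('w5.npz',**{k:np.array(v) for k,v in p.items()})
for d in viewer.masks_of('wrist','ring_board')[:1]:
    m=d['region'].astype(np.uint8); c=max(cv2.findContours(m,0,1)[0],key=cv2.contourArea); print(d['score'],cv2.approxPolyDP(c,6,True).reshape(-1,2).tolist())
E
```

```text
clock: 12.22
tool_pos: [0.5587, -0.1845, 0.0126]
ee_rot: [89.9, 59.9, 97.4]
force: [0.8, -2.9, 0.1]
opening: 0.497
12.225 [-35.  23.  76.  22. 101. -42.] [ 0.55869083 -0.18445155  0.01264129] [89.94861667 59.88216212 97.39894008] [ 0.79474717 -2.90344285  0.1269674 ]
0.93 [[244, 8], [227, 225], [243, 235], [396, 235], [408, 228], [395, 8]]
```

View pics/w5.png

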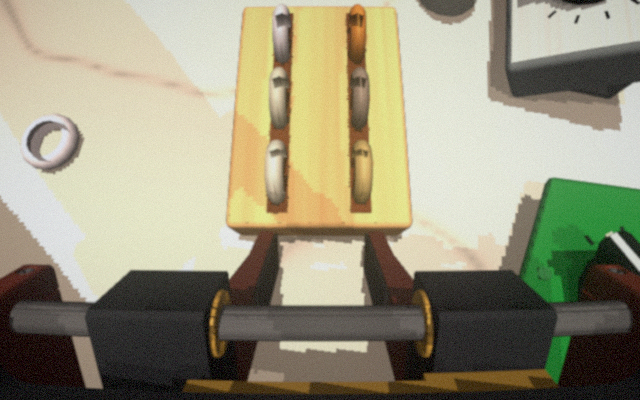

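```bash
python3 -m handwheel '{"travel":[[-0.0013,0.01,0],[-0.0026,0.02,0],[-0.0038,0.03,0],[-0.0051,0.04,0],[-0.0064,0.05,0],[-0.0077,0.06,0],[-0.009,0.07,0],[-0.0103,0.08,0],[-0.0115,0.09,0],[-0.0128,0.1,0],[-0.0141,0.11,0],[-0.0154,0.12,0],[-0.0167,0.13,0],[-0.018,0.14,0],[-0.0192,0.15,0],[-0.0205,0.16,0],[-0.0218,0.17,0],[-0.0231,0.18,0],[-0.0244,0.19,0],[-0.0256,0.2,0]],"delta_rot":[[0,0,0],[0,0,0],[0,0,0],[0,0,0],[0,0,0],[0,0,0],[0,0,0],[0,0,0],[0,0,0],[0,0,0],[0,0,0],[0,0,0],[0,0,0],[0,0,0],[0,0,0],[0,0,0],[0,0,0],[0,0,0],[0,0,0],[0,0,0]],"jaw":[0.5,0.5,0.5,0.5,0.5,0.5,0.5,0.5,0.5,0.5,0.5,0.5,0.5,0.5,0.5,0.5,0.5,0.5,0.5,0.5]}'
python3 - <<'E'
from h import *
s=read_state(); print(s['clock'],np.round(s['joint_pos']),s['tool_pos'],s['ee_rot'],s['force'])
p=viewer.camera_params('wrist'); im=viewer.get_image('wrist'); cv2.imwrite('pics/w6.png',cv2.convertScaleAbs(im[:,:,::-1],alpha=1.5)); np.savez('w6.npz',**{k:np.array(v) for k,v in p.items()})
for d in viewer.masks_of('wrist','ring_board')[:1]:
    m=d['region'].astype(np.uint8); c=max(cv2.findContours(m,0,1)[0],key=cv2.contourArea); print(d['score'],cv2.approxPolyDP(c,6,True).reshape(-1,2).tolist())
G=np.array([.522,.232,-.133]); Z=Ro.from_euler('z',G[2]).as_matrix()
print(proj(p,np.array([[x,y,0] for x in(-.053,.053) for y in(-.073,.073)])@Z.T+[G[0],G[1],0]).round(0).tolist())
E
```

```text
clock: 14.82
tool_pos: [0.5329, 0.0156, 0.0126]
ee_rot: [90.0, 59.9, 97.3]
force: [0.2, -2.6, -0.5]
opening: 0.501
14.825 [-19.   8.  94.  27.  92. -29.] [0.5329379  0.01564281 0.0126231 ] [89.95411381 59.88130465 97.31657261] [ 0.24531204 -2.59029037 -0.45539335]
0.61 [[245, 8], [228, 226], [243, 235], [395, 234], [410, 226], [395, 9]]
[[242.0, 16.0], [301.0, -120.0], [395.0, 49.0], [430.0, -96.0]]
```

View pics/w6.png

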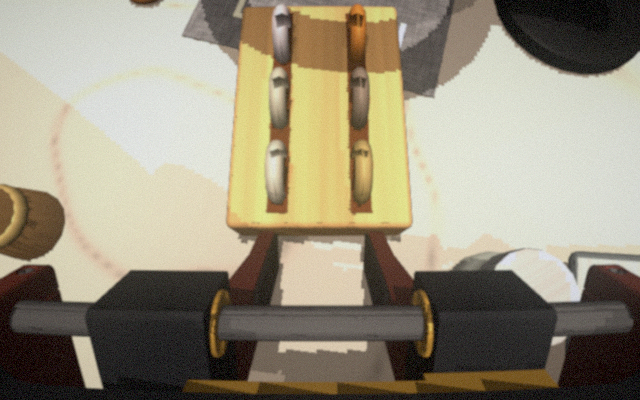

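```bash
python3 - <<'E'
from h import *
from scipy.optimize import least_squares
p=dict(np.load('w6.npz')); W=onz(p,[[434,96],[183,37],[402,46]]); print(W.round(4).tolist())
G=np.array([.522,.232,-.133]); v=W[0]-W[1]; print('yaw from mat edge',np.arctan2(v[1],v[0]),'len',np.linalg.norm(v),'(170)')
Z=Ro.from_euler('z',G[2]).as_matrix()
print('pred corners',(np.array([[.085,-.1,0],[-.085,-.1,0],[.053,-.073,0]])@Z.T+[G[0],G[1],0]).round(4).tolist())
L=np.array([[-.045,.065,.03],[.045,.065,.03],[.045,-.065,.03],[-.045,-.065,.03]])
px=np.array([[243,8],[397,8],[411,226],[227,226]],float)
T=lambda q:L@Ro.from_euler('z',q[2]).as_matrix().T+[q[0],q[1],0]
r=least_squares(lambda q:(proj(p,T(q))-px).ravel(),[.527,.09,.12]); print('board',r.x,r.fun.reshape(-1,2).round(1).tolist())
t=np.array([.533,.0156]); h=.128; print('board from tcp',t+.0737*np.array([-np.sin(h),np.cos(h)]))
im=cv2.imread('pics/w6.png'); cv2.imwrite('pics/w6c.png',cv2.resize(im[0:110,170:450],None,fx=2.8,fy=2.8,interpolation=cv2.INTER_CUBIC))
E
```

```text
[[0.5914, 0.1214, 0.0], [0.4233, 0.1454, 0.0], [0.5691, 0.156, 0.0]]
yaw from mat edge -0.14177729053126814 len 0.1698105808308658 (170)
pred corners [[0.593, 0.1216, 0.0], [0.4245, 0.1442, 0.0], [0.5649, 0.1526, 0.0]]
board [0.52301087 0.08884464 0.12576266] [[-0.6, -2.7], [0.3, -2.4], [2.9, 1.7], [-2.7, 1.2]]
board from tcp [0.52359214 0.08869707]
```

View pics/w6c.png

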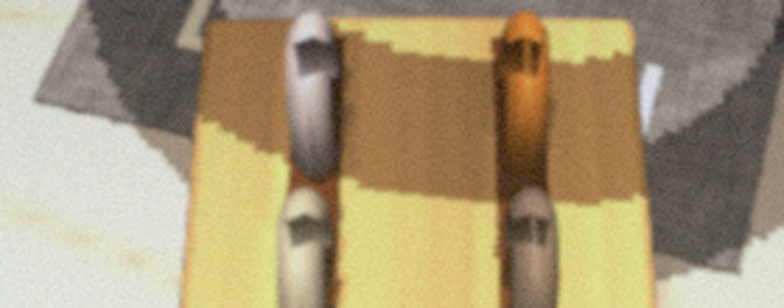

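```bash
python3 - <<'E'
from h import *
from scipy.optimize import least_squares
q=np.array([.5233,.0888,.127]); G=np.array([.5215,.2322,-.138])
def path(s1,L,n=31):
    s=np.linspace(0,L,n); h=np.interp(s,[0,s1,L],[q[2],q[2],G[2]]); d=s[1]; m=(h[1:]+h[:-1])/2
    return np.c_[np.r_[0,np.cumsum(-np.sin(m)*d)]+q[0],np.r_[0,np.cumsum(np.cos(m)*d)]+q[1],h]
r=least_squares(lambda v:(path(*v)[-1]-G)[:2],[.03,.145]); print(r.x,r.fun); P=path(*r.x)
def tcp(b,a): return np.r_[b[:2]-np.array([-np.sin(b[2]),np.cos(b[2])])*(.065+.01*np.cos(np.radians(a))),b[2]]
t0=tcp(q,30)
for i in range(2,31,2): print(i,P[i].round(3),(tcp(P[i],30)-t0).round(4).tolist(),(tcp(P[i],47)-t0).round(4).tolist(),tcp(P[i],30).round(3))
E
```

```text
[0.01960956 0.14392244] [-5.90901250e-08 -7.11794965e-09]
2 [0.522 0.098 0.127] [-0.0012, 0.0095, 0.0] [-0.0014, 0.0113, 0.0] [0.531 0.025 0.127]
4 [0.521 0.108 0.127] [-0.0024, 0.019, 0.0] [-0.0027, 0.0209, 0.0] [0.53  0.035 0.127]
6 [0.52  0.117 0.107] [-0.005, 0.0284, -0.0196] [-0.0052, 0.0302, -0.0196] [0.528 0.044 0.107]
8 [0.519 0.127 0.087] [-0.0074, 0.0378, -0.04] [-0.0076, 0.0396, -0.04] [0.525 0.054 0.087]
10 [0.518 0.136 0.067] [-0.0097, 0.0472, -0.0605] [-0.0098, 0.0491, -0.0605] [0.523 0.063 0.067]
12 [0.518 0.146 0.046] [-0.0117, 0.0567, -0.0809] [-0.0118, 0.0586, -0.0809] [0.521 0.072 0.046]
14 [0.517 0.156 0.026] [-0.0135, 0.0663, -0.1014] [-0.0136, 0.0681, -0.1014] [0.519 0.082 0.026]
16 [0.517 0.165 0.005] [-0.0152, 0.0758, -0.1218] [-0.0152, 0.0777, -0.1218] [0.517 0.092 0.005]
18 [ 0.517  0.175 -0.015] [-0.0167, 0.0855, -0.1423] [-0.0166, 0.0873, -0.1423] [ 0.516  0.101 -0.015]
20 [ 0.517  0.184 -0.036] [-0.0179, 0.0951, -0.1627] [-0.0179, 0.0969, -0.1627] [ 0.515  0.111 -0.036]
22 [ 0.518  0.194 -0.056] [-0.019, 0.1047, -0.1832] [-0.0189, 0.1066, -0.1832] [ 0.514  0.12  -0.056]
24 [ 0.518  0.204 -0.077] [-0.0199, 0.1144, -0.2036] [-0.0197, 0.1162, -0.2036] [ 0.513  0.13  -0.077]
26 [ 0.519  0.213 -0.097] [-0.0205, 0.1241, -0.2241] [-0.0203, 0.1259, -0.2241] [ 0.512  0.14  -0.097]
28 [ 0.52   0.223 -0.118] [-0.021, 0.1338, -0.2445] [-0.0208, 0.1356, -0.2445] [ 0.512  0.15  -0.118]
30 [ 0.521  0.232 -0.138] [-0.0213, 0.1435, -0.265] [-0.021, 0.1453, -0.265] [ 0.511  0.159 -0.138]
```

```bash
python3 -m handwheel '{"travel":[[-0.0012,0.0095,0],[-0.0024,0.019,0],[-0.005,0.0284,0],[-0.0074,0.0378,0],[-0.0097,0.0472,0],[-0.0117,0.0567,0],[-0.0135,0.0663,0],[-0.0152,0.0758,0],[-0.0167,0.0855,0],[-0.0179,0.0951,0],[-0.0179,0.0951,0]],"delta_rot":[[0,0,0],[0,0,0],[0,0,-0.02],[0,0,-0.04],[0,0,-0.06],[0,0,-0.081],[0,0,-0.101],[0,0,-0.122],[0,0,-0.142],[0,0,-0.163],[0,0,-0.163]],"jaw":[0.5,0.5,0.5,0.5,0.5,0.5,0.5,0.5,0.5,0.5,0.5]}'
python3 -m handwheel '{"travel":[[0,-0.004,0],[0,-0.004,0],[0,-0.004,0],[0,-0.004,0],[0,-0.004,0]],"delta_rot":[[0.1,-0.004,0],[0.2,-0.007,0],[0.3,-0.011,0],[0.3,-0.011,0],[0.3,-0.011,0]],"jaw":[0.5,0.5,0.5,0.5,0.5]}'
python3 - <<'E'
from h import *
s=read_state(); print(s['clock'],np.round(s['joint_pos']),s['force'])
E
```

```text
clock: 16.3
tool_pos: [0.5147, 0.1112, 0.0127]
ee_rot: [90.0, 59.8, 88.0]
force: [-0.4, 0.1, -1.0]
opening: 0.501
clock: 16.92
tool_pos: [0.5154, 0.1061, 0.0128]
ee_rot: [89.9, 42.8, 87.9]
force: [0.3, -0.2, -0.3]
opening: 0.501
16.925 [-20.   5. 104.  44.  89. -27.] [ 0.34868472 -0.15308883 -0.29785858]
```

```bash
python3 -m handwheel '{"travel":[[0,0.003,0],[0,0.006,0],[-0.0005,0.011,0],[-0.001,0.0155,0],[-0.0014,0.02,0],[-0.0018,0.0251,0],[-0.0021,0.03,0],[-0.0024,0.0348,0],[-0.0027,0.04,0],[-0.0029,0.0445,0],[-0.003,0.049,0],[-0.0031,0.0535,0],[-0.0031,0.0535,0]],"delta_rot":[[0,0,0],[0,0,0],[0,0,-0.01],[0,0,-0.02],[0,0,-0.031],[0,0,-0.041],[0,0,-0.051],[0,0,-0.061],[0,0,-0.072],[0,0,-0.082],[0,0,-0.092],[0,0,-0.102],[0,0,-0.102]],"jaw":[0.5,0.5,0.5,0.5,0.5,0.5,0.5,0.5,0.5,0.5,0.5,0.5,0.5]}'
python3 -m handwheel '{"travel":[[-0.001,-0.008,0],[-0.003,-0.02,0],[-0.004,-0.03,0.01],[-0.006,-0.045,0.03],[-0.006,-0.045,0.03]],"delta_rot":[[0,0,0],[0,0,0],[0,0,0],[0,0,0],[0,0,0]],"jaw":[0.5,0.5,0.5,0.5,0.5]}'
python3 - <<'E'
from h import *
from scipy.optimize import least_squares
s=read_state(); print(s['clock'],s['tool_pos'],s['force'])
p=viewer.camera_params('wrist'); im=viewer.get_image('wrist'); cv2.imwrite('pics/w7.png',cv2.convertScaleAbs(im[:,:,::-1],alpha=1.6)); np.savez('w7.npz',**{k:np.array(v) for k,v in p.items()})
for d in viewer.masks_of('wrist','ring_board')[:1]:
    m=d['region'].astype(np.uint8); c=max(cv2.findContours(m,0,1)[0],key=cv2.contourArea); print(d['score'],cv2.approxPolyDP(c,5,True).reshape(-1,2).tolist())
E
```

```text
clock: 18.55
tool_pos: [0.5116, 0.1601, 0.0123]
ee_rot: [90.0, 42.7, 82.2]
force: [-0.3, -0.6, 0.7]
opening: 0.497
clock: 19.18
tool_pos: [0.5075, 0.113, 0.0446]
ee_rot: [89.6, 42.7, 81.8]
force: [-0.0, 0.2, -0.2]
opening: 0.506
19.175 [0.50750581 0.1130288  0.0445866 ] [-0.02972525  0.17087943 -0.15295076]
0.8 [[367, 55], [340, 47], [334, 54], [288, 48], [263, 57], [247, 174], [254, 201], [377, 200], [384, 173]]
```

View pics/w7.png

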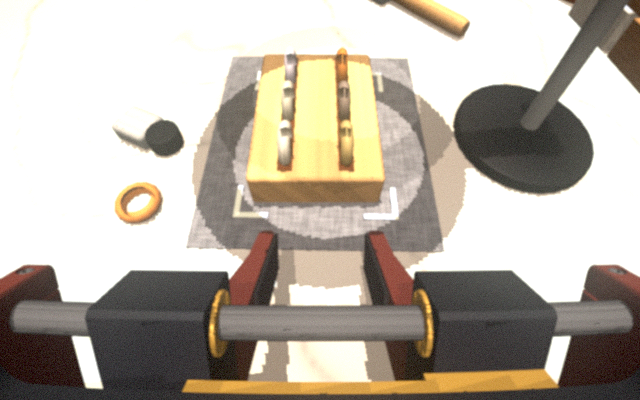

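```bash
python3 - <<'E'
from h import *
from scipy.optimize import least_squares
p=dict(np.load('w7.npz'))
def fit(L,px,x0):
    L=np.array(L);px=np.array(px,float)
    T=lambda q:L@Ro.from_euler('z',q[2]).as_matrix().T+[q[0],q[1],0]
    r=least_squares(lambda q:(proj(p,T(q))-px).ravel(),x0,loss='soft_l1'); print(r.x.round(4),r.fun.round(1) if r.fun.ndim>1 else r.fun.reshape(-1,2).round(1).tolist()); return r.x
M=fit([[-.085,-.1,0],[.085,-.1,0],[.085,.1,0],[-.085,.1,0],[-.053,-.073,0],[.053,-.073,0]],[[189,246],[442,249],[408,59],[233,57],[235,216],[398,219]],[.52,.23,-.13])
B=fit([[-.045,-.065,0],[.045,-.065,0],[-.045,-.065,.03],[.045,-.065,.03],[.045,.065,.03],[-.045,.065,.03]],[[251,200],[381,200],[248,179],[383,179],[370,55],[262,55]],[.52,.23,-.13])
c,s=np.cos(M[2]),np.sin(M[2]); d=B[:2]-M[:2]; print('rel',c*d[0]+s*d[1],-s*d[0]+c*d[1],B[2]-M[2])
G=onz(p,[[251,200],[381,200],[235,216],[398,219]],0); print(G.round(4).tolist(), 'near-edge mid board vs marks',((G[0]+G[1])/2-(G[2]+G[3])/2).round(4))
im=viewer.get_image('top'); 
E
```

```text
[ 0.5228  0.2321 -0.1534] [[-1.3, 0.9], [2.4, 1.8], [-0.5, 0.3], [0.3, 0.0], [5.9, -3.8], [-5.5, -4.6]]
[ 0.521   0.2329 -0.1345] [[1.6, 2.9], [-1.9, 2.7], [-3.1, -0.3], [3.1, -0.5], [-0.7, -2.4], [0.8, -2.5]]
rel -0.0019216696426673059 0.0005475997596377735 0.01894244737409903
[[0.4667, 0.1771, 0.0], [0.5588, 0.1645, 0.0], [0.4552, 0.1655, 0.0], [0.567, 0.1478, 0.0]] near-edge mid board vs marks [0.0017 0.0141 0.    ]
```

The board sits inside the corner marks. The near marks are at (236,216) and (397,219), and the board's near edge runs from (251,200) to (381,200). I'll check the jar and knob from the top camera before handing in.

```bash
python3 -m handwheel '{"travel":[[-0.003,-0.02,0.03],[-0.006,-0.05,0.08],[-0.01,-0.08,0.13],[-0.01,-0.08,0.13],[-0.01,-0.08,0.13]],"delta_rot":[[0,0,0],[0,0,0],[0,0,0],[0,0,0],[0,0,0]],"jaw":[0.5,0.5,0.5,0.5,0.5]}'
python3 - <<'E'
from h import *
a=cv2.imread('pics/top0.png'); b=viewer.get_image('top')[:,:,::-1]
d=viewer.masks_of('top','jar'); print([(x['score'],x['box']) for x in d[:2]])
for n,q in dict(ringa=(251,252),loupe=(229,252),cone=(311,259),ringb=(364,250),brush=(168,172),caliper=(462,168),jar=(312,170),knob=(321,146)).items():
    t=a[q[1]-10:q[1]+10,q[0]-12:q[0]+12]; w=b[q[1]-20:q[1]+20,q[0]-22:q[0]+22]
    m=cv2.minMaxLoc(cv2.matchTemplate(np.ascontiguousarray(w),t,cv2.TM_CCOEFF_NORMED)); print(n,round(m[1],2),(m[3][0]-10,m[3][1]-10))
print(read_state()['clock'],read_state()['force'])
E
```

```text
clock: 19.95
tool_pos: [0.4958, 0.035, 0.1713]
ee_rot: [90.1, 42.7, 82.2]
force: [0.2, -0.3, -0.2]
opening: 0.5
[(0.77, [306.5, 164.5, 320.0, 179.1]), (0.16, [244.7, 245.0, 254.9, 257.9])]
ringa 1.0 (0, 0)
loupe 1.0 (0, 0)
cone 0.99 (0, 0)
ringb 0.32 (0, 0)
brush 1.0 (0, 0)
caliper 1.0 (0, 0)
jar 0.6 (-1, 0)
knob 0.93 (0, 0)
20.05 [-0.95364213  0.50332652 -0.57512242]
```

```bash
python3 -c "
from station import robot; print(robot.close_job())"
```

```text
the job is handed in; nothing more can be done
None
```

The job is handed in, at about 20 s on the robot's clock. The ring board is on the photo mat and the dimmer knob is on its long middle mark.

- **Knob:** I gripped the grey dimmer's bar and turned it about 1.21 rad clockwise. The close-up afterwards shows the pointer in line with the long mark. I left the green look-alike alone.
- **Board:** I slid it with two fingers against its end face. The gripper was tilted, first 30 degrees and then 47, to clear the ring light. The last wrist view puts its centre about 2 mm (x) and 0.5 mm (y) from the mat's centre, and about 0.02 rad off square.
- **Forces:** The readings taken at the end of each move stayed below 4 N during the push and below about 9 N while holding the knob. The arm was well clear when I handed in.
- **Bystanders:** Matching the top-camera pictures before and after shows no shift for `ring_a`, the loupe, the cone, the brush and the caliper.

Two checks disagreed or were weak:
- **Corner marks:** In the final fit, the near marks were off by about 7 px, while the mat's outer corners agreed within 3 px. The marks' outer edges may lie a little outside the 106 by 146 mm bounds.
- **Jar and `ring_b`:** Their before-and-after matches scored low, 0.60 for the jar and 0.32 for `ring_b`, probably because of the arm's shadow or the arm in the way. The jar was detected within 1–3 px (roughly 4–10 mm) of its old place. `ring_b` was never approached, but I did not confirm its final position.

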